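# Hang the ring carrier and hold the curing lamp's shutter open

## Task

Pick up the hanging carrier that has two posts with rings on it, hook it over the square rail near the rail's outer end (the end away from the lamp box), slide it along the rail until it is in line with the pointer at the rail, and let it hang there. Then pull the lamp box's spring-return shutter slide out by its black handle until the middle of the handle is in line with the second pointer, and finish while still holding it there, because it springs shut when let go. Leave the bare carrier, the steel block and the small bowl where they are.

Things in the scene. Friction and masses are not known exactly. Their poses are not given: they have to be found in the camera images.
- ring_carrier_grip (a point): Carrier to hang: aluminium hanger standing on its base on the bench, 157 mm high, 180 g, two wooden posts with brass rings on the base. This point is in its upright black finger tab, 10 mm (x) by 24 mm (y), which reaches from 106 to 157 mm above the base's underside; the point is at 134 mm, over the hook's middle. Axes: z up, y along the hook channel, x from stem to lip.
- ring_carrier_hook (a point): Its hook, just below the tab: a downward-open channel, 20 mm wide inside (x -10 to +10), 24 mm long (y). This point: middle of the roof's underside, 100 mm above the base's underside; it rests on the rail. Stem, 5 mm thick, on the -x side down to the base; 5 mm lip on the +x side hangs 20 mm below the roof. The rail enters from +x, between lip and base. Axes as the tab.
- ring_carrier: Its base plate, 8 mm thick, 80 mm along y, from x = -25 to +31 mm; the origin is on the underside, straight below the hook's middle. Two posts with rings (21 mm across) stand on it at y = -27 and +27 mm, up to 34 mm above the underside. Axes as the tab.
- bare_carrier_grip (a point): The other carrier, the same but with a bare base, no posts or rings; not to be moved. Point in its finger tab, and axes, as for the ring carrier.
- rail_mid (a point): Middle of the rail's upper face, 150 mm above the bench. The rail is a level square steel bar, 12 x 12 mm, along this frame's y; free from y = +178 mm (outer end: post and stop plate, top 158 mm) to -145 mm (lamp shutter). Near the outer end: y +60 to +165 mm. x points to the far side from the robot, z up. Free below down to the board.
- station: The fixed fixture: board 8 mm thick (130 mm along x) under the rail, the rail, and the grey lamp box, 140 (x) by 90 (y) by 130 mm high, centre at y = -200 mm, front face at x = -70 mm. Origin on the bench straight under rail_mid, axes the same.
- rail_mark_tip (a point): Tip of the steel pointer on a post on the far (+x) side of the rail; marks where the carrier is to hang: the carrier's middle (its hook point) at the same y along the rail as the tip. 22 mm from the rail's middle line, 132 mm above the bench, pointer's top 136 mm. Axes as the rail's. It is at y = -95 to -45 mm on the rail.
- shutter_handle (a point): Middle of the shutter slide's upright black handle, 150 mm above the bench: a tab 14 mm (x) by 30 mm (y), 105 to 175 mm high, on a metal stem. Shut, its middle is 15 mm in front of the lamp box, whose top is lower (130 mm). It is pulled along -x, towards the robot. Axes as the rail's.
- shutter (a joint): How far the shutter slide is pulled out, in m: 0 shut, at most 0.10. A spring draws it back with about 3.6 N when shut, plus 0.9 N per 10 mm of pull.
- pull_mark_tip (a point): Tip of the second steel pointer, on a post beside the slide, on its -y side in front of the lamp box; 105 mm above the bench (top 109 mm), 7 mm from the side of the handle's path. Axes as the rail's. Pull until the handle's middle has the same x as this tip: 45 to 70 mm of pull.
- bench_block: Bystander: square steel block, 50 x 50 x 25 mm. Origin at its underside.
- dish: Bystander: white ceramic bowl, 70 mm across, 25 mm high. Origin at its underside.
Things that resemble listed ones, but are neither listed nor needed, are in the scene too. What is shaped like the ring_carrier but orange or pink is not meant.

How it is judged (in metres and radians):
On the way, in this order (a step that is already met when the one before it is completed fails the run):
1. the ring carrier is hooked over the rail near its outer end (x of ring_carrier_hook in the frame of rail_mid between -0.011 and 0.011 m and z of ring_carrier_hook in the frame of rail_mid between -0.006 and 0.012 m and y of ring_carrier_hook in the frame of rail_mid between 0.055 and 0.17 m), for 0.2 s.
2. still hooked over the rail, it is slid past the rail's middle (x of ring_carrier_hook in the frame of rail_mid between -0.011 and 0.011 m and z of ring_carrier_hook in the frame of rail_mid between -0.006 and 0.012 m and y of ring_carrier_hook in the frame of rail_mid between -0.01 and 0.045 m), for 0.05 s.
3. it hangs on the rail by itself, in line with the rail pointer (x of ring_carrier_hook in the frame of rail_mid between -0.011 and 0.011 m and z of ring_carrier_hook in the frame of rail_mid between -0.006 and 0.006 m and y of ring_carrier_hook in the frame of rail_mark_tip between -0.008 and 0.008 m and contact force between ring_carrier and station above 0.4 N and contact force between ring_carrier and the fingers below 0.05 N and angle between ring_carrier's own z axis and vertical below 0.15 rad and linear speed of ring_carrier below 0.03 m/s), for 0.3 s.
4. the shutter slide is held out at its pointer (all of step 3 and x of shutter_handle in the frame of pull_mark_tip between -0.006 and 0.006 m and velocity of joint shutter between -0.02 and 0.02 m/s and contact force between shutter and the fingers above 1 N), for 0.3 s.
At the end, for the whole second after the job is handed in: The ring carrier hangs by its hook on the rail alone, upright and at rest, its middle within 8 mm of the rail pointer along the rail; the shutter handle's middle is within 6 mm of its pointer along the pull, still, and the robot's fingers are holding it there (all of step 4); the arm keeps its last pose, push and grip.
It fails at once if the bare carrier is shifted by more than 30 mm (distance of bare_carrier_grip from where it was at the start of the episode above 0.03 m).
It fails at once if the ring carrier is tipped over (angle between ring_carrier's own z axis and vertical above 0.7 rad).
It fails at once if the steel block or the bowl is shifted by more than 40 mm (distance of any of bench_block, dish from where it was at the start of the episode above 0.04 m).
It also fails if it takes over 51 s, if anything falls off the work surface, if the arm or the gripper's body presses on something with over 40 N, if the wrist force passes 120 N, or if a joint passes its speed limit or range.

## Robot

A 6-joint arm with a two-finger parallel gripper is mounted at the origin on the work surface. World frame = base frame: x ahead of the robot, y to its left, z up, the work surface at z = 0. Lengths are in mm, angles in degrees, forces in N, time in s.
With the tool pointing down it reaches from about 300 to 850 mm from the base axis. Payload 4.2 kg.
Tool frame: the origin (TCP) lies on the mounting face of the last link; the fingertips stand 191 mm ahead of it and the grasp point (between the pads) lies 172 mm ahead of it; z points along the fingers, y is the direction in which the jaws open and shut (so a half turn about z gives the same grasp; the last joint's range is limited). The gripper opens to 91 mm and grips with 3 to 60 N. Pads are 32 mm wide; open, the fingers measure 118 mm over their backs; the gripper's body (76 mm by 178 mm) begins 60 mm behind the grasp point.
Start: joints at [-64.744, 18.312, 89.639, -0, 72.044, -1.146], TCP at [255.68, -515.025, 404.776] pointing down, gripper open.
Joint ranges: [-177.97, 177.97], [-48.28, 115.42], [12.27, 149.76], [-77.06, 257.06], [2.81, 150.46], [-146.56, 146.56]. Speed limits (degrees/s): [147.25, 147.25, 180, 180, 180, 180].

## Interface

Orientations are given as [roll, pitch, yaw] about the fixed x, y, z axes, in that order (R = Rz(yaw) Ry(pitch) Rx(roll)).
In Python, from workcell import env gives the robot as it stands.
- The arm moves only by the shell command python3 -m handwheel 'ROWS' [FORCE]. ROWS is JSON, a list of rows, each an object with "gripper": the opening in per cent of the stroke, from 0 (shut) to 100 (fully open); "travel": the shift along the tool's x, y, z in m, a list of three; "twist": the turn about the tool's z in rad. In form: [{"gripper": gripper, "travel": [x, y, z], "twist": twist}, ...]. A call has 1 to 5 rows; each row shifts and turns the commanded pose from where the row before left it, along the tool's axes as they then stand; what a row does not reach is not made up. A row lasts 1/12 s, in which the tool goes at most 41.7 mm and 7.16 degrees, less where a joint would pass 70% of its speed; a pose out of reach is approached as far as the arm can. A call with a gripper value outside its range is refused whole. The fingers move at their own pace and stop on an object; FORCE is the grip in N (left out, the last holds). Time passes only in rows, so rows that do not move let the fingers close. It gives the time, the measured TCP pose, the force and the opening at its end, in the units of the state.
- env.state(): the state, without advancing time (a new reading comes with each control period).
- env.grab_frame(name): name is "scene" or "top"; returns a dict with "frame" (420x560x3 uint8, red, green, blue), "intrinsics" (3x3 intrinsics, pixels), "k1" (the pictures are not rectified: a ray, as slopes to the right and down, at radius r is drawn at 1 + k1 r^2 times it, then the intrinsics apply), "extrinsics" (4x4, takes a point from camera to world coordinates). Camera axes: x right, y down, z forward; pixel columns grow to the right and rows downward; lengths in mm; the calibration is good to about 2 mm. A picture is of the moment at which its call begins. There is no depth.
- env.job_done(): hands the job in, once; it reports no verdict.
Trained networks look in the newest picture that a camera, given by its name, has taken for a name from the list of things; names that differ only in an ending like _2 or _b are one class to them, and where a whole thing is asked for, a point or a joint stands for the part that bears it (a point fixed in the world has none). Each returns a list of dicts, best first, with "confidence" (0 to 1); they miss things now and then, are a little off and sometimes report something else, mostly with a low value. They report only what shows in the picture. A call takes as long as a camera call. They do not tell look-alikes from the thing itself.
- env.trace(camera, thing): "pixels" (420x560 bool, what is visible of it) and "uv" ([column, row] in pixels, amid what is visible of it).
- env.pinpoint(camera, thing): "uv" ([column, row] in pixels: a listed point, or the origin of a listed thing).
The state is a dict: "time_s": time; "qpos": joint angles; "qvel": joint speeds; "effort": joint torques, N m; "ee_pos": TCP position; "ee_rot": TCP orientation; "force": force on the tool from outside, world axes, zero at the start; "torque": the same for the moment, N m; "gripper_width": finger opening in mm.
Only numpy, scipy, OpenCV 4.12 (cv2) and the standard library are available. Lean on these libraries where they do the work, as an engineer would, in place of code of your own. Each camera call takes 0.05 s, during which the arm holds its last target. There are 200 camera calls.

## Working session

There is one attempt and no reset: what is moved stays moved. The work goes in short steps, Python scripts to look and compute and a shell command to move; the robot and the scene stay as the last step left them, time stands still between calls to the robot, and variables do not carry over. Pictures are saved under pics/ and viewed, about 8 in all and at most 12, crops included, and the job is handed in when it is done.

```bash
mkdir -p pics; ls
cat > h.py <<'E'
import numpy as np, cv2, json
from workcell import env
def ray(f,uv):
    K=np.array(f["intrinsics"]);E=np.array(f["extrinsics"])
    d=np.array([(uv[0]-K[0,2])/K[0,0],(uv[1]-K[1,2])/K[1,1]]);s=d.copy()
    for _ in range(20): s=d/(1+f["k1"]*(s@s))
    r=E[:3,:3]@np.array([s[0],s[1],1]);return E[:3,3],r/np.linalg.norm(r)
def atz(f,uv,z):
    o,r=ray(f,uv);return o+r*(z-o[2])/r[2]
def tri(rs):
    A=np.zeros((3,3));b=np.zeros(3)
    for o,r in rs:
        P=np.eye(3)-np.outer(r,r);A+=P;b+=P@o
    x=np.linalg.solve(A,b);return x,[float(np.linalg.norm((np.eye(3)-np.outer(r,r))@(x-o))) for o,r in rs]
def proj(f,p):
    K=np.array(f["intrinsics"]);E=np.array(f["extrinsics"])
    c=E[:3,:3].T@(np.array(p)-E[:3,3]);s=c[:2]/c[2];s=s*(1+f["k1"]*(s@s))
    return np.array([K[0,0]*s[0]+K[0,2],K[1,1]*s[1]+K[1,2]])
E
python3 - <<'E'
from h import *
np.set_printoptions(precision=1,suppress=True)
F={}
for c in("scene","top"):
    F[c]=f=env.grab_frame(c);cv2.imwrite(f"pics/{c}0.png",cv2.resize(f["frame"][:,:,::-1],(784,588)))
    print(c,np.array(f["extrinsics"])[:3,3])
for t,z in(("ring_carrier_grip",134),("ring_carrier_hook",100),("ring_carrier",0),("bare_carrier_grip",134),("rail_mid",150),("station",0),("rail_mark_tip",132),("shutter_handle",150),("pull_mark_tip",105),("bench_block",0),("dish",0)):
    for c in F:
        for d in env.pinpoint(c,t): print(t,c,np.array(d["uv"]),round(d["confidence"],2),atz(F[c],d["uv"],z))
E
```

```text
pics
scene [904.4 485.2 813.2]
top [ 317.9   84.  1279. ]
ring_carrier_grip scene [373.  253.5] 0.91 [458.6 309.8 134. ]
ring_carrier_grip scene [396.4 210.8] 0.75 [330.1 281.7 134. ]
ring_carrier_grip scene [453.9 244.9] 0.73 [325.8 418.7 134. ]
ring_carrier_grip scene [352.5 308.3] 0.7 [583.3 352.5 134. ]
ring_carrier_grip top [187.2 284.4] 0.82 [345.5 298.  134. ]
ring_carrier_grip top [130.2 303.5] 0.78 [309.4 418.  134. ]
ring_carrier_grip top [161.6 173.4] 0.61 [585.  352.7 134. ]
ring_carrier_grip top [184.3 229.5] 0.59 [461.2 303.6 134. ]
ring_carrier_hook scene [447.9 251.8] 0.85 [322.  414.8 100. ]
ring_carrier_hook scene [368.4 260.8] 0.76 [458.  304.7 100. ]
ring_carrier_hook scene [392.4 227.5] 0.65 [348.9 292.1 100. ]
ring_carrier_hook scene [371.1 251.3] 0.23 [434.5 294.8 100. ]
ring_carrier_hook top [137.7 300.9] 0.93 [314.2 411.6 100. ]
ring_carrier_hook top [185.3 230.6] 0.8 [463. 308. 100.]
ring_carrier_hook top [167.4 176.9] 0.72 [584.5 347.6 100. ]
ring_carrier_hook top [193.1 285.8] 0.56 [343.  291.6 100. ]
ring_carrier scene [343.5 333.7] 0.91 [579.1 347.5   0.
[... 774 characters left out ...]
-118.9    0. ]
station top [306.6 164.9] 0.86 [624.3  33.8   0. ]
rail_mark_tip scene [200.4 217.9] 0.75 [641.9 -19.5 132. ]
rail_mark_tip top [329.8 139.7] 0.45 [646.8 -13.3 132. ]
rail_mark_tip top [306.2 144.1] 0.26 [638.9  38.  132. ]
shutter_handle scene [203.7 162. ] 0.97 [ 534.9 -136.   150. ]
shutter_handle top [381.8 193. ] 0.86 [ 522.4 -114.9  150. ]
pull_mark_tip scene [223.5 164.3] 0.61 [ 480.2 -134.7  105. ]
pull_mark_tip top [390.7 215.7] 0.57 [ 480.1 -138.9  105. ]
bench_block scene [323.2 244.1] 0.63 [433.1 169.4   0. ]
bench_block top [254.2 251.1] 0.81 [421.6 164.5   0. ]
dish scene [247.4 188. ] 0.85 [ 433.6 -106.     0. ]
dish top [370.9 245. ] 0.91 [ 427.2 -108.6    0. ]
```

View pics/scene0.png

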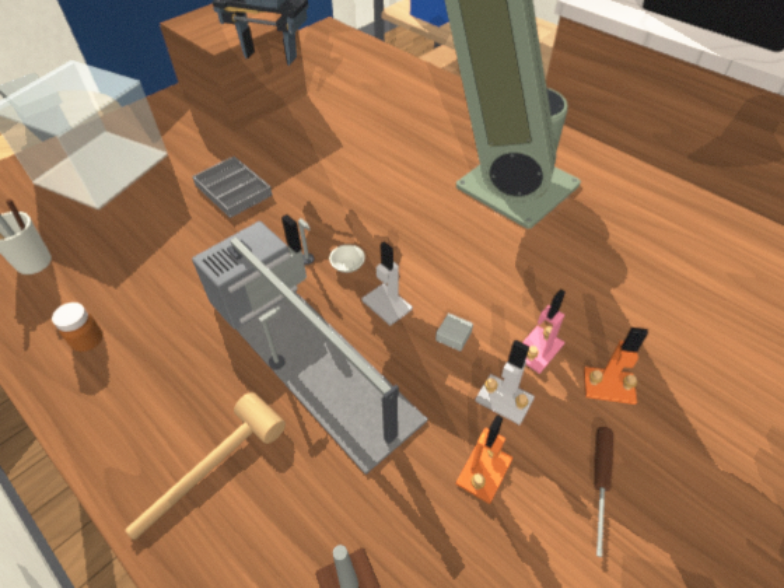

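View pics/top0.png

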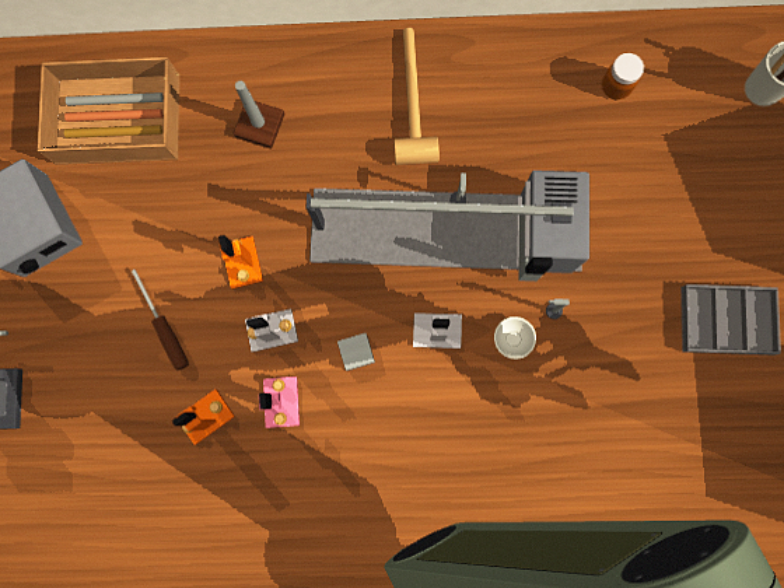

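The carrier candidates in scene pixels (original) are silver (360,280), orange (347,340), orange (437,272) and pink (390,245). Only the silver one has natural colour plus rings; the silver one at (277,213) is bare. I'll confirm with an enlarged crop.

Run:
```python
from h import *
np.set_printoptions(precision=1,suppress=True)
F={c:env.grab_frame(c) for c in("scene","top")}
g=lambda c,u,v,w,h,s:cv2.resize(F[c]["frame"][v:v+h,u:u+w,::-1],(w*s,h*s),interpolation=cv2.INTER_CUBIC)
A=g("top",165,210,65,48,6);B=g("scene",320,235,65,72,4)
a=np.zeros((590,800,3),np.uint8);a[:288,:390]=A;a[:288,400:660]=B
a[295:295+260,:800]=g("top",215,120,200,65,4);cv2.imwrite("pics/crop1.png",a)
for c,uv in(("scene",(365,275)),("top",(193,235))):
    for d in env.trace(c,"ring_carrier"):
        m=d["pixels"];print(c,d["uv"],round(d["confidence"],2),m.sum())
f=F["top"]
print("rail ends",atz(f,(310/1.4,205/1.4),150),atz(f,(573/1.4,212/1.4),150))
for n,a,b in(("grip",(373,253.5),(184.3,229.5)),("hook",(368.4,260.8),(185.3,230.6)),("base",(359.3,284.9),(195.1,238.2)),("railmid",(220.4,225.7),(307.5,148.1)),("mark",(200.4,217.9),(329.8,139.7)),("handle",(203.7,162),(381.8,193)),("pull",(223.5,164.3),(390.7,215.7))):
    print(n,*tri([ray(F["scene"],a),ray(f,b)]))
```

```text
scene [441.7, 267.3] 0.98 1285
scene [391.1, 242.7] 0.96 914
scene [346.1, 331.8] 0.91 1259
scene [362.1, 279.8] 0.56 1261
top [169.9, 187.0] 0.71 845
top [199.2, 286.2] 0.66 866
top [145.2, 294.2] 0.66 918
top [311.5, 235.0] 0.61 763
top [195.9, 236.4] 0.59 827
rail ends [635.6 220.  150. ] [ 609.7 -178.2  150. ]
grip [459.8 306.8 132.9] [3.3244417892014724, 3.324441789201451]
hook [462.2 306.5 106.8] [0.13714799319984874, 0.13714799319978493]
base [458.3 302.9  -6.3] [2.2064131016120063, 2.2064131016121453]
railmid [628.4  35.1 140.1] [1.0872914661533957, 1.0872914661535016]
mark [644.8 -13.  140.2] [0.4957700280150392, 0.495770028015184]
handle [ 530.3 -122.6  153.3] [11.467172989267688, 11.467172989267596]
pull [ 479.5 -138.3  102.5] [1.4879437505696087, 1.4879437505696032]
```

View pics/crop1.png

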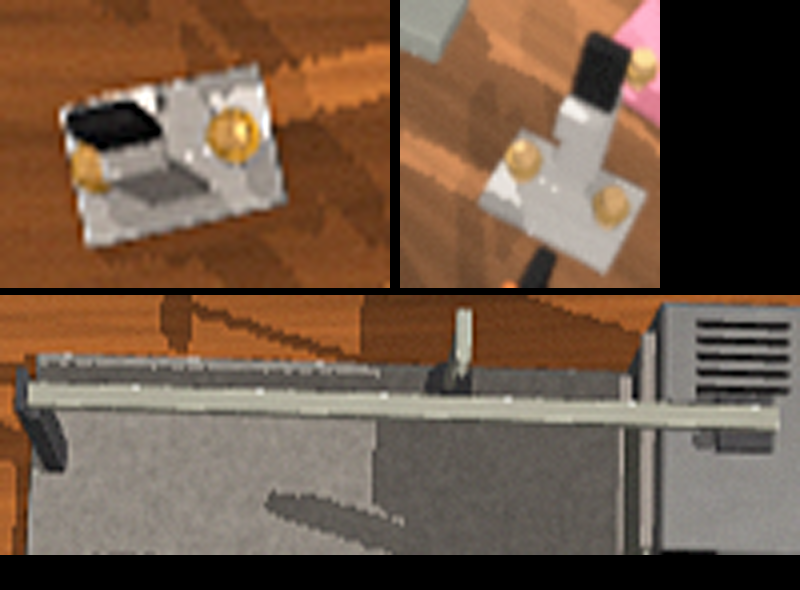

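The crop confirms it: natural silver, two brass-ringed posts, scene (360,280). Next I fit its pose and check which side the lip is on.

```bash
cat >> h.py <<'E'
from scipy.optimize import least_squares
def T(p,yaw,q):
    c,s=np.cos(yaw),np.sin(yaw);q=np.atleast_2d(q).astype(float)
    return np.c_[p[0]+c*q[:,0]-s*q[:,1],p[1]+s*q[:,0]+c*q[:,1],p[2]+q[:,2]]
def box(x0,x1,y0,y1,z0,z1):
    v=np.array([[x,y,z] for x in(x0,x1) for y in(y0,y1) for z in(z0,z1)]);return [(v[i],v[j]) for i in range(8) for j in range(i) if (v[i]!=v[j]).sum()==1]
CAR=box(-25,31,-40,40,0,8)+box(-5,5,-12,12,106,157)+box(10,15,-12,12,80,106)+box(-15,-10,-12,12,8,106)
def draw(im,f,p,yaw,segs,off,s,col):
    for a,b in segs:
        u,v=[(proj(f,T(p,yaw,q)[0])+.5-np.array(off))*s for q in(a,b)]
        cv2.line(im,tuple(int(i) for i in u),tuple(int(i) for i in v),col,1,cv2.LINE_AA)
E
python3 - <<'E'
from h import *
np.set_printoptions(precision=2,suppress=True)
F={c:env.grab_frame(c) for c in("scene","top")}
ct=np.array([(62,105),(258,65),(288,200),(88,247)])/6+np.array([165,210])-.5
cs=np.array([(480,205),(605,272),(647,188)])*1.
cs=(cs-[400,0])/4+np.array([320,235])-.5
# top order: left-up=(+x,+y),right-up=(+x,-y),right-down=(-x,-y),left-down(-x,+y); scene: left=(+x,-y),bottom=(+x,+y),right=(-x,+y)
Q=lambda a,b:[a*28,b*40,8]
mt=[Q(1,1),Q(1,-1),Q(-1,-1),Q(-1,1)];ms=[Q(1,-1),Q(1,1),Q(-1,1)]
def res(v,w=(1,1)):
    r=[]
    for k,(c,uv,m) in enumerate((("top",ct,mt),("scene",cs,ms))):
        for u,q in zip(uv,m): r+=list(w[k]*(proj(F[c],T([v[0],v[1],0],v[2],q)[0])-u))
    return np.array(r)
s=least_squares(res,[460,305,0]);print("centre,yaw",s.x[:2],np.degrees(s.x[2]),"res",s.fun)
for w in((1,0),(0,1)):
    t=least_squares(res,[460,305,0],args=(w,));print(w,t.x[:2],np.degrees(t.x[2]))
yaw=s.x[2];c=s.x[:2]
o=T([*c,0],yaw,[-3,0,0])[0];o2=T([*c,0],yaw+np.pi,[-3,0,0])[0];print("origin",o,o2)
im=np.zeros((580,800,3),np.uint8)
for k,(cam,u,v,w,h,sc) in enumerate((("top",165,210,65,48,6),("scene",320,235,65,72,4))):
  for j,(p,y) in enumerate(((o,yaw),(o2,yaw+np.pi))):
    g=cv2.resize(F[cam]["frame"][v:v+h,u:u+w,::-1],(w*sc,h*sc),interpolation=cv2.INTER_CUBIC)
    draw(g,F[cam],p,y,CAR,(u,v),sc,(0,255,0))
    im[290*j:290*j+g.shape[0],400*k:400*k+g.shape[1]]=g
cv2.imwrite("pics/ov.png",im)
E
```

```text
centre,yaw [463.27 305.14] 11.533417787397589 res [ 0.15  0.4   0.45 -0.74  0.45 -0.21  0.58 -0.18 -0.11 -0.77  1.08 -0.32
  0.62  1.52]
(1, 0) [462.87 306.11] 10.739157971247888
(0, 1) [464.27 303.89] 13.282775489454668
origin [460.33 304.54   0.  ] [466.21 305.74   0.  ]
```

View pics/ov.png

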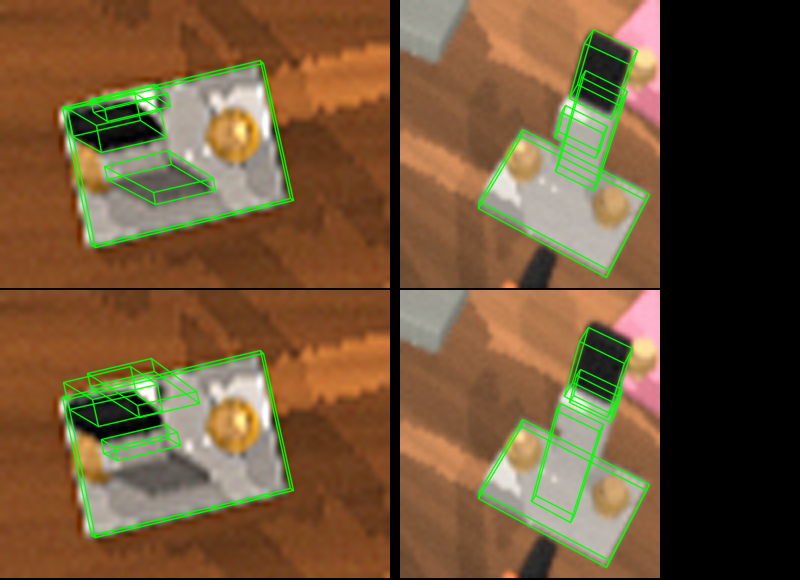

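The upper row (lip towards the rail, +x) fits and the reversed one does not. The carrier is at about (460,305), yaw about 11°.

```bash
python3 - <<'E'
from h import *
s=env.state()
for k in("time_s","qpos","ee_pos","ee_rot","force","gripper_width"):print(k,s[k])
E
python3 -m handwheel '[{"gripper":100,"travel":[0,0,0],"twist":0.05}]' 20
```

```text
time_s 1.5
qpos [-6.47448015e+01  1.83109528e+01  8.96377833e+01 -1.04114216e-03
  7.20446987e+01 -1.14538459e+00]
ee_pos [ 255.67352444 -515.02972193  404.79368823]
ee_rot [1.79993456e+02 1.12150824e-03 2.64009039e+01]
force [-1.11192399 -0.46150624 -0.76058278]
gripper_width 90.98314331080827
time_s: 1.58
ee_pos: [255.7, -515.0, 404.8]
ee_rot: [180.0, -0.0, 23.5]
force: [0.1, -0.9, 0.3]
gripper_width: 91.4
```

```bash
R='{"gripper":100,"travel":[0,0,0],"twist":-0.1235}'
python3 -m handwheel '[{"gripper":100,"travel":[0,0,0],"twist":-0.1235},{"gripper":100,"travel":[0,0,0],"twist":-0.1235},{"gripper":100,"travel":[0,0,0],"twist":-0.1235},{"gripper":100,"travel":[0,0,0],"twist":-0.1235},{"gripper":100,"travel":[0,0,0],"twist":-0.1235}]' 20 >/dev/null
python3 -m handwheel '[{"gripper":100,"travel":[0,0,0],"twist":-0.1235},{"gripper":100,"travel":[0,0,0],"twist":-0.1235},{"gripper":100,"travel":[0,0,0],"twist":-0.1235},{"gripper":100,"travel":[0,0,0],"twist":-0.1235},{"gripper":100,"travel":[0,0,0],"twist":-0.1235}]' >/dev/null
python3 -m handwheel '[{"gripper":100,"travel":[0,0,0],"twist":-0.1235},{"gripper":100,"travel":[0,0,0],"twist":0}]'
```

```text
time_s: 2.58
ee_pos: [255.7, -515.0, 404.8]
ee_rot: [-180.0, 0.0, 101.5]
force: [0.4, 0.3, -0.1]
gripper_width: 91.2
```

```bash
python3 -m handwheel '[{"gripper":100,"travel":[0.0347,0.0164,0],"twist":0},{"gripper":100,"travel":[0.0347,0.0164,0],"twist":0},{"gripper":100,"travel":[0.0347,0.0164,0],"twist":0},{"gripper":100,"travel":[0.0347,0.0164,0],"twist":0},{"gripper":100,"travel":[0.0347,0.0164,0],"twist":0}]'
python3 -m handwheel '[{"gripper":100,"travel":[0.0347,0.0164,0],"twist":0},{"gripper":100,"travel":[0.0347,0.0164,0],"twist":0},{"gripper":100,"travel":[0.0347,0.0164,0],"twist":0},{"gripper":100,"travel":[0.0347,0.0164,0],"twist":0},{"gripper":100,"travel":[0.0347,0.0164,0],"twist":0}]' 
python3 -m handwheel '[{"gripper":100,"travel":[0.0347,0.0164,0],"twist":0},{"gripper":100,"travel":[0.0347,0.0164,0],"twist":0},{"gripper":100,"travel":[0.0347,0.0164,0],"twist":0},{"gripper":100,"travel":[0.0347,0.0164,0],"twist":0},{"gripper":100,"travel":[0.0347,0.0164,0],"twist":0}]' 
python3 -m handwheel '[{"gripper":100,"travel":[0.0347,0.0164,0],"twist":0},{"gripper":100,"travel":[0.0347,0.0164,0],"twist":0},{"gripper":100,"travel":[0.0347,0.0164,0],"twist":0},{"gripper":100,"travel":[0.0347,0.0164,0],"twist":0},{"gripper":100,"travel":[0.0347,0.0164,0],"twist":0}]' 
python3 -m handwheel '[{"gripper":100,"travel":[0.0347,0.0164,0],"twist":0},{"gripper":100,"travel":[0.0347,0.0164,0],"twist":0},{"gripper":100,"travel":[0,0,0],"twist":0}]'
```

```text
time_s: 3.0
ee_pos: [301.8, -327.1, 404.8]
ee_rot: [180.0, 0.0, 101.1]
force: [0.7, 0.4, 0.6]
gripper_width: 91.3
time_s: 3.42
ee_pos: [347.8, -140.7, 405.1]
ee_rot: [179.9, 0.0, 101.1]
force: [-0.2, -0.7, -0.3]
gripper_width: 90.9
time_s: 3.83
ee_pos: [394.0, 45.7, 405.1]
ee_rot: [179.9, 0.0, 101.2]
force: [0.8, -0.1, 0.3]
gripper_width: 91.1
time_s: 4.25
ee_pos: [440.3, 232.1, 404.9]
ee_rot: [180.0, 0.0, 101.2]
force: [0.7, -0.4, 0.5]
gripper_width: 91.2
time_s: 4.5
ee_pos: [460.1, 310.0, 404.2]
ee_rot: [179.9, -0.2, 101.4]
force: [0.6, 0.8, 0.7]
gripper_width: 91.1
```

```bash
python3 -m handwheel '[{"gripper":100,"travel":[-0.005,-0.001,0],"twist":0},{"gripper":100,"travel":[0,0,0.035],"twist":0},{"gripper":100,"travel":[0,0,0.035],"twist":0},{"gripper":100,"travel":[0,0,0.027],"twist":0},{"gripper":100,"travel":[0,0,0],"twist":0}]'
python3 -m handwheel '[{"gripper":30,"travel":[0,0,0],"twist":0},{"gripper":30,"travel":[0,0,0],"twist":0},{"gripper":20,"travel":[0,0,0],"twist":0},{"gripper":20,"travel":[0,0,0],"twist":0},{"gripper":20,"travel":[0,0,0],"twist":0}]' 15
python3 -m handwheel '[{"gripper":0,"travel":[0,0,0],"twist":0},{"gripper":0,"travel":[0,0,0],"twist":0},{"gripper":0,"travel":[0,0,0],"twist":0},{"gripper":0,"travel":[0,0,0],"twist":0}]' 15
```

```text
time_s: 4.92
ee_pos: [456.9, 296.7, 302.8]
ee_rot: [-179.4, 0.3, 101.2]
force: [-1.0, 0.2, -0.2]
gripper_width: 91.1
time_s: 5.33
ee_pos: [459.1, 299.5, 309.2]
ee_rot: [179.8, -0.1, 101.4]
force: [0.4, -0.4, 0.6]
gripper_width: 60.6
time_s: 5.67
ee_pos: [458.8, 299.5, 307.8]
ee_rot: [180.0, 0.0, 101.4]
force: [-0.2, 0.9, 0.0]
gripper_width: 33.8
```

```bash
python3 -m handwheel '[{"gripper":25,"travel":[0.005,0.001,0],"twist":0},{"gripper":0,"travel":[0,0,0],"twist":0},{"gripper":0,"travel":[0,0,0],"twist":0},{"gripper":0,"travel":[0,0,0],"twist":0},{"gripper":0,"travel":[0,0,0],"twist":0}]' 20
python3 -m handwheel '[{"gripper":0,"travel":[0,0,0],"twist":0},{"gripper":0,"travel":[0,0,0],"twist":0},{"gripper":0,"travel":[0,0,0],"twist":0}]'
```

```text
time_s: 6.08
ee_pos: [458.8, 304.6, 307.6]
ee_rot: [-180.0, 0.0, 101.4]
force: [0.7, 0.3, -0.9]
gripper_width: 9.8
time_s: 6.33
ee_pos: [458.8, 304.5, 307.6]
ee_rot: [-180.0, 0.0, 101.4]
force: [-0.4, 0.3, -1.8]
gripper_width: 9.9
```

```bash
python3 -m handwheel '[{"gripper":0,"travel":[0,0,-0.015],"twist":0},{"gripper":0,"travel":[0,0,-0.03],"twist":0},{"gripper":0,"travel":[0,0,-0.03],"twist":0},{"gripper":0,"travel":[0,0,-0.013],"twist":0},{"gripper":0,"travel":[0,0,0],"twist":0.088}]'
python3 -m handwheel '[{"gripper":0,"travel":[0,0,0],"twist":0.088},{"gripper":0,"travel":[0,0,0],"twist":0.088},{"gripper":0,"travel":[-0.0244,0.0195,0],"twist":0},{"gripper":0,"travel":[-0.0244,0.0195,0],"twist":0},{"gripper":0,"travel":[-0.0244,0.0195,0],"twist":0}]'
python3 -m handwheel '[{"gripper":0,"travel":[-0.0244,0.0195,0],"twist":0},{"gripper":0,"travel":[-0.0244,0.0195,0],"twist":0},{"gripper":0,"travel":[-0.0244,0.0195,0],"twist":0},{"gripper":0,"travel":[0,0,0],"twist":0},{"gripper":0,"travel":[0,0,0],"twist":0}]'
python3 - <<'E'
from h import *
s=env.state();print(s["time_s"],s["ee_pos"],s["ee_rot"],s["force"],s["gripper_width"])
F={c:env.grab_frame(c) for c in("scene","top")}
im=np.zeros((600,800,3),np.uint8)
p=np.array(s["ee_pos"])-[0,0,307.6];yaw=np.radians(s["ee_rot"][2]-90)
a=np.radians(-3.7);mid=np.array([623.7,37,0])
RAIL=box(-6,6,-145,178,138,150)
for k,(cam,u,v,w,h,sc) in enumerate((("top",205,105,200,100,4),("scene",150,150,200,100,3))):
    g=cv2.resize(F[cam]["frame"][v:v+h,u:u+w,::-1],(w*sc,h*sc),interpolation=cv2.INTER_CUBIC)
    draw(g,F[cam],p,yaw,CAR,(u,v),sc,(0,255,0));draw(g,F[cam],mid,a,RAIL,(u,v),sc,(0,0,255))
    im[:g.shape[0],:g.shape[1]]=g if k==0 else im[:g.shape[0],:g.shape[1]]
    if k: im[300:600,:600]=g[:300,:600]; 
    else: im[:300,:800]=g[:300]
cv2.imwrite("pics/pre.png",im)
E
```

```text
time_s: 6.75
ee_pos: [459.4, 304.8, 399.6]
ee_rot: [179.6, -0.2, 96.2]
force: [1.2, 0.3, -3.0]
gripper_width: 9.9
time_s: 7.17
ee_pos: [512.6, 227.0, 395.5]
ee_rot: [-180.0, 0.0, 86.3]
force: [0.6, 0.5, -2.0]
gripper_width: 9.6
time_s: 7.58
ee_pos: [566.6, 149.4, 395.1]
ee_rot: [-179.9, 0.0, 86.1]
force: [-1.4, 0.3, -1.1]
gripper_width: 9.9
7.5833 [566.6440693  149.40176295 395.13928711] [-1.79933419e+02  1.69137130e-02  8.60744798e+01] [-1.39240749  0.30831791 -1.09292211] 9.893124516168756
```

View pics/pre.png

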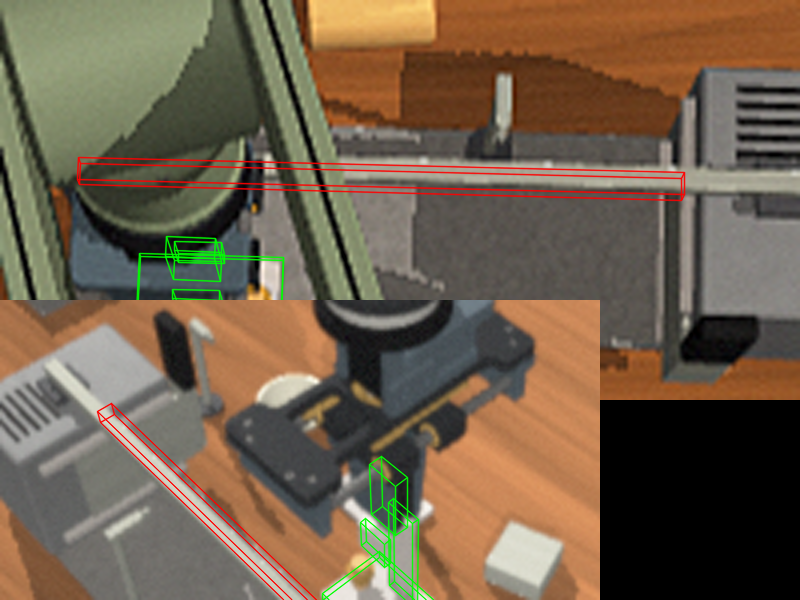

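```bash
python3 -m handwheel '[{"gripper":0,"travel":[0,0.02,0],"twist":0},{"gripper":0,"travel":[0,0.02,0],"twist":0},{"gripper":0,"travel":[0,0.016,0],"twist":0},{"gripper":0,"travel":[0,0.004,0],"twist":0},{"gripper":0,"travel":[0,0,0],"twist":0}]'
python3 -m handwheel '[{"gripper":0,"travel":[0,0.0025,0],"twist":0},{"gripper":0,"travel":[0,0,0],"twist":0}]'
python3 -m handwheel '[{"gripper":0,"travel":[0,0.0025,0],"twist":0},{"gripper":0,"travel":[0,0,0],"twist":0}]'
python3 -m handwheel '[{"gripper":0,"travel":[0,0.002,0],"twist":0},{"gripper":0,"travel":[0,0,0],"twist":0}]'
python3 -m handwheel '[{"gripper":0,"travel":[0,0.002,0],"twist":0},{"gripper":0,"travel":[0,0,0],"twist":0}]'
```

```text
time_s: 8.1
ee_pos: [626.0, 147.8, 395.2]
ee_rot: [-179.9, 0.0, 86.3]
force: [0.0, 0.2, -0.6]
gripper_width: 9.8
time_s: 8.27
ee_pos: [627.7, 147.2, 395.7]
ee_rot: [-180.0, 0.0, 86.3]
force: [-0.1, -0.4, -2.0]
gripper_width: 9.9
time_s: 8.43
ee_pos: [630.6, 146.7, 396.0]
ee_rot: [180.0, 0.0, 86.3]
force: [0.4, -0.4, -1.4]
gripper_width: 9.9
time_s: 8.6
ee_pos: [632.9, 146.4, 395.9]
ee_rot: [180.0, -0.0, 86.2]
force: [-0.1, 0.0, -2.5]
gripper_width: 10.2
time_s: 8.77
ee_pos: [635.1, 146.2, 395.8]
ee_rot: [180.0, 0.0, 86.2]
force: [0.3, -0.2, -2.0]
gripper_width: 10.0
```

```bash
python3 -m handwheel '[{"gripper":0,"travel":[0,0.002,0],"twist":0},{"gripper":0,"travel":[0,0,0],"twist":0}]'
python3 -m handwheel '[{"gripper":0,"travel":[0,0.002,0],"twist":0},{"gripper":0,"travel":[0,0,0],"twist":0}]'
python3 -m handwheel '[{"gripper":0,"travel":[0,0.002,0],"twist":0},{"gripper":0,"travel":[0,0,0],"twist":0}]'
```

```text
time_s: 8.93
ee_pos: [637.2, 146.1, 395.7]
ee_rot: [180.0, 0.0, 86.2]
force: [0.4, -0.1, -0.7]
gripper_width: 10.3
time_s: 9.1
ee_pos: [639.2, 146.0, 395.7]
ee_rot: [180.0, 0.0, 86.2]
force: [0.3, -0.1, -1.4]
gripper_width: 10.0
time_s: 9.27
ee_pos: [640.6, 145.9, 395.5]
ee_rot: [-179.9, 0.0, 86.2]
force: [-2.7, -0.1, -1.1]
gripper_width: 9.8
```

```bash
python3 -m handwheel '[{"gripper":0,"travel":[0,-0.0045,0],"twist":0},{"gripper":0,"travel":[0,0,0],"twist":0},{"gripper":0,"travel":[0,0,0.012],"twist":0},{"gripper":0,"travel":[0,0,0.003],"twist":0},{"gripper":0,"travel":[0,0,0],"twist":0}]'
python3 -m handwheel '[{"gripper":0,"travel":[0,0,0.003],"twist":0},{"gripper":0,"travel":[0,0,0.003],"twist":0},{"gripper":0,"travel":[0,0,0],"twist":0}]'
python3 -m handwheel '[{"gripper":0,"travel":[0,0,0.007],"twist":0},{"gripper":0,"travel":[0,0,0.003],"twist":0},{"gripper":0,"travel":[0,0,0],"twist":0}]'
```

```text
time_s: 9.68
ee_pos: [636.1, 146.1, 379.6]
ee_rot: [-179.9, 0.0, 86.3]
force: [0.2, -0.8, -1.6]
gripper_width: 10.1
time_s: 9.93
ee_pos: [636.3, 146.1, 374.3]
ee_rot: [-180.0, 0.0, 86.2]
force: [-0.4, 1.1, -1.5]
gripper_width: 9.7
time_s: 10.18
ee_pos: [636.1, 146.1, 363.5]
ee_rot: [-179.9, 0.0, 86.2]
force: [-0.6, -0.5, -1.2]
gripper_width: 9.8
```

```bash
python3 -m handwheel '[{"gripper":0,"travel":[0,0,0.002],"twist":0},{"gripper":0,"travel":[0,0,0.002],"twist":0},{"gripper":0,"travel":[0,0,0],"twist":0},{"gripper":0,"travel":[0,0,0],"twist":0}]'
python3 -m handwheel '[{"gripper":0,"travel":[-0.006,0,0],"twist":0},{"gripper":0,"travel":[-0.010,0,0],"twist":0},{"gripper":0,"travel":[-0.012,0,0],"twist":0},{"gripper":0,"travel":[-0.012,0,0],"twist":0},{"gripper":0,"travel":[-0.010,0,0],"twist":0}]'
python3 -m handwheel '[{"gripper":0,"travel":[-0.008,0,0],"twist":0},{"gripper":0,"travel":[-0.010,0,0],"twist":0},{"gripper":0,"travel":[-0.010,0,0],"twist":0},{"gripper":0,"travel":[-0.010,0,0],"twist":0},{"gripper":0,"travel":[-0.008,0,0],"twist":0}]'
python3 -m handwheel '[{"gripper":0,"travel":[-0.004,0,0],"twist":0},{"gripper":0,"travel":[0,0,0],"twist":0}]'
python3 - <<'E'
from h import *
np.set_printoptions(precision=1,suppress=True)
s=env.state();print(s["time_s"],s["ee_pos"],s["force"],s["gripper_width"])
F={c:env.grab_frame(c) for c in("scene","top")}
for t,z in(("rail_mark_tip",132),("ring_carrier_hook",152),("ring_carrier_grip",186),("shutter_handle",150),("pull_mark_tip",105)):
    for c in F:
        for d in env.pinpoint(c,t)[:4]: print(t,c,np.array(d["uv"]),round(d["confidence"],2),atz(F[c],d["uv"],z))
im=np.zeros((600,800,3),np.uint8)
p=np.array(s["ee_pos"])-[0,0,307.6];yaw=np.radians(s["ee_rot"][2]-90)
for k,(cam,u,v,w,h,sc) in enumerate((("top",290,115,133,100,6),("scene",160,140,120,100,5))):
    g=cv2.resize(F[cam]["frame"][v:v+h,u:u+w,::-1],(w*sc,h*sc),interpolation=cv2.INTER_CUBIC)
    if k==0: im[:270,:798]=g[:270]; im[300:600,600:800]=cv2.resize(F[cam]["frame"][170:230,370:410,::-1],(200,300),interpolation=cv2.INTER_CUBIC)
    else: im[275:600,:600]=g[:325]
cv2.imwrite("pics/mid.png",im)
E
```

```text
time_s: 10.52
ee_pos: [636.4, 146.2, 360.7]
ee_rot: [-180.0, 0.0, 86.2]
force: [-0.3, 1.0, -1.4]
gripper_width: 10.0
time_s: 10.93
ee_pos: [632.9, 94.4, 360.9]
ee_rot: [180.0, 0.0, 86.2]
force: [0.2, -0.6, -1.7]
gripper_width: 10.1
time_s: 11.35
ee_pos: [630.0, 49.2, 360.8]
ee_rot: [180.0, 0.0, 86.2]
force: [-1.4, -0.1, -1.4]
gripper_width: 9.9
time_s: 11.52
ee_pos: [629.8, 45.4, 360.8]
ee_rot: [180.0, 0.0, 86.2]
force: [0.2, -0.2, -1.4]
gripper_width: 9.9
11.5167 [629.8  45.4 360.8] [ 0.2 -0.2 -1.4] 9.893239073634321
rail_mark_tip scene [197.1 218.7] 0.51 [648.3 -23.  132. ]
rail_mark_tip top [329.9 141.6] 0.47 [642.5 -13.4 132. ]
ring_carrier_hook scene [225.2 228. ] 0.96 [630.9  54.  152. ]
ring_carrier_hook scene [449.3 250. ] 0.75 [358.7 419.8 152. ]
ring_carrier_hook scene [351.4 314.5] 0.56 [602.6 361.8 152. ]
ring_carrier_hook scene [219.  214.1] 0.42 [615.6  16.1 152. ]
ring_carrier_hook top [167.7 178.6] 0.92 [569.  335.3 152. ]
ring_carrier_hook top [193.7 285.5] 0.76 [342.4 281.2 152. ]
ring_carrier_hook top [137.4 301.4] 0.57 [313.4 397.8 152. ]
ring_carrier_hook top [367.6 243.8] 0.24 [416.9 -79.1 152. ]
ring_carrier_grip scene [456.2 242.8] 0.93 [362.6 424.6 186. ]
ring_carrier_grip scene [397.4 212.1] 0.9 [375.6 300.7 186. ]
ring_carrier_grip scene [222.8 213.5] 0.86 [624.1  44.6 186. ]
ring_carrier_grip scene [350.6 307.5] 0.78 [608.9 359.4 186. ]
ring_carrier_grip top [131.1 302.7] 0.89 [311.3 401.  186. ]
ring_carrier_grip top [159.5 176.2] 0.67 [567.1 344.8 186. ]
ring_carrier_grip top [186.5 285.6] 0.67 [341.9 289.7 186. ]
shutter_handle top [383.3 190.3] 0.71 [ 528.1 -118.4  150. ]
pull_mark_tip top [392.8 217.7] 0.48 [ 475.6 -143.2  105. ]
```

View pics/mid.png

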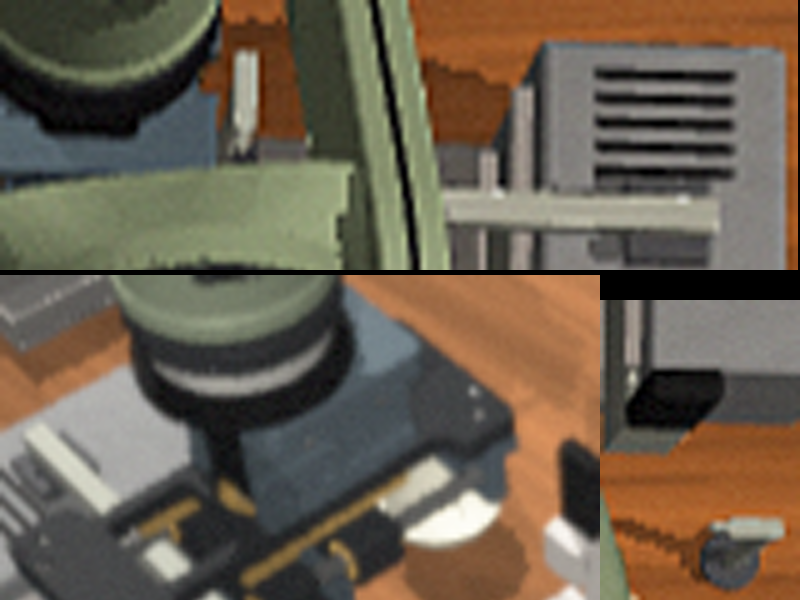

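```bash
python3 -m handwheel '[{"gripper":0,"travel":[-0.006,0,0],"twist":0},{"gripper":0,"travel":[-0.010,0,0],"twist":0},{"gripper":0,"travel":[-0.012,0,0],"twist":0},{"gripper":0,"travel":[-0.012,0,0],"twist":0},{"gripper":0,"travel":[-0.010,0,0],"twist":0}]'
python3 -m handwheel '[{"gripper":0,"travel":[-0.0065,0,0],"twist":0},{"gripper":0,"travel":[-0.003,0,0],"twist":0},{"gripper":0,"travel":[0,0,0],"twist":0},{"gripper":0,"travel":[0,0,0.002],"twist":0},{"gripper":0,"travel":[0,0,0],"twist":0}]'
python3 -m handwheel '[{"gripper":0,"travel":[0,0,0.001],"twist":0},{"gripper":0,"travel":[0,0,0],"twist":0}]'
```

```text
time_s: 12.53
ee_pos: [626.4, -5.4, 360.8]
ee_rot: [180.0, 0.0, 86.2]
force: [0.1, 0.9, -2.0]
gripper_width: 9.7
time_s: 12.95
ee_pos: [625.9, -12.7, 358.3]
ee_rot: [-180.0, -0.0, 86.3]
force: [0.4, -0.7, -2.6]
gripper_width: 9.4
time_s: 13.12
ee_pos: [626.0, -12.5, 357.7]
ee_rot: [180.0, -0.0, 86.3]
force: [0.4, 0.1, -1.9]
gripper_width: 10.1
```

```bash
python3 -m handwheel '[{"gripper":0,"travel":[-0.0015,0,0.001],"twist":0},{"gripper":0,"travel":[0,0,0],"twist":0}]'
python3 -m handwheel '[{"gripper":40,"travel":[0,0,0],"twist":0},{"gripper":40,"travel":[0,0,0],"twist":0},{"gripper":40,"travel":[0,0,0],"twist":0},{"gripper":40,"travel":[0,0,0],"twist":0},{"gripper":40,"travel":[0,0,0],"twist":0}]' 5
python3 -m handwheel '[{"gripper":45,"travel":[0,0,-0.01],"twist":0},{"gripper":45,"travel":[0,0,-0.025],"twist":0},{"gripper":45,"travel":[0,0,-0.03],"twist":0},{"gripper":45,"travel":[0,0,-0.03],"twist":0},{"gripper":45,"travel":[0,-0.03,0],"twist":0}]'
python3 -m handwheel '[{"gripper":45,"travel":[0,-0.04,0],"twist":0},{"gripper":45,"travel":[0,-0.04,0],"twist":0},{"gripper":45,"travel":[0,-0.04,0],"twist":0},{"gripper":45,"travel":[0,-0.04,0],"twist":0},{"gripper":45,"travel":[0,-0.03,0],"twist":0}]'
python3 - <<'E'
from h import *
np.set_printoptions(precision=1,suppress=True)
s=env.state();print(s["time_s"],s["ee_pos"],s["gripper_width"])
F={c:env.grab_frame(c) for c in("scene","top")}
for t,z in(("rail_mark_tip",132),("ring_carrier_hook",150),("ring_carrier_grip",184),("shutter_handle",150),("pull_mark_tip",105)):
    for c in F:
        for d in env.pinpoint(c,t)[:4]:
            p=atz(F[c],d["uv"],z)
            if p[1]<150:print(t,c,np.array(d["uv"]),round(d["confidence"],2),p)
im=np.zeros((600,800,3),np.uint8)
g=lambda c,u,v,w,h,s:cv2.resize(F[c]["frame"][v:v+h,u:u+w,::-1],(w*s,h*s),interpolation=cv2.INTER_CUBIC)
im[:300,:360]=g("top",300,115,60,50,6);im[:300,370:790]=g("top",365,170,70,50,6)
im[305:600,:400]=g("scene",170,180,80,59,5);im[305:600,400:800]=g("scene",190,140,80,59,5)
cv2.imwrite("pics/hang.png",im)
E
```

```text
time_s: 13.28
ee_pos: [626.0, -13.9, 357.6]
ee_rot: [179.9, -0.1, 86.3]
force: [0.0, 1.6, 3.1]
gripper_width: 9.7
time_s: 13.7
ee_pos: [625.8, -14.6, 356.6]
ee_rot: [-180.0, 0.0, 86.2]
force: [-0.0, 0.1, 1.2]
gripper_width: 35.8
time_s: 14.12
ee_pos: [599.8, -12.8, 458.8]
ee_rot: [179.0, -0.0, 86.2]
force: [0.1, -0.2, 0.9]
gripper_width: 40.9
time_s: 14.53
ee_pos: [403.2, 0.0, 452.4]
ee_rot: [-180.0, 0.0, 86.2]
force: [-0.2, -0.1, 0.5]
gripper_width: 41.3
14.5333 [403.2   0.  452.4] 41.261230460017465
rail_mark_tip scene [198.6 217.6] 0.48 [644.1 -23.  132. ]
rail_mark_tip top [326.6 138.8] 0.51 [649.1  -6.5 132. ]
ring_carrier_hook scene [206.8 211.7] 0.9 [628.6  -9.6 150. ]
ring_carrier_hook top [332.1 143. ] 0.63 [634.2 -16.4 150. ]
ring_carrier_grip scene [203.7 200.7] 0.95 [628.2 -12.3 184. ]
ring_carrier_grip top [330.3 143.2] 0.96 [624.4  -9.6 184. ]
shutter_handle scene [205.8 164.8] 0.76 [ 537.6 -124.8  150. ]
shutter_handle top [382.9 190.2] 0.75 [ 528.3 -117.6  150. ]
pull_mark_tip scene [224.7 160.9] 0.67 [ 469.8 -142.   105. ]
```

View pics/hang.png

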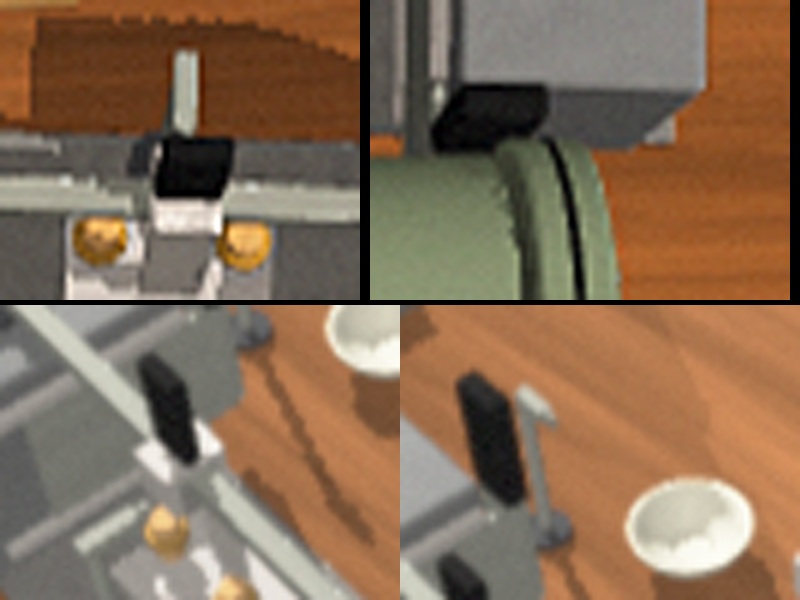

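Run:
```python
from h import *
np.set_printoptions(precision=1,suppress=True)
F={c:env.grab_frame(c) for c in("scene","top")}
P=lambda n,c,u,z:print(n,c,atz(F[c],np.array(u)-0.5,z))
P("tip","scene",(199,221),134);P("tip","top",(330.4,140),134)
P("hook roof ctr near edge","top",(331.2,149),156)
P("tab bottom scene? near corner","scene",(170+190/5,180+158/5),156)
P("handle far edge","top",(380.5,184.2),175);P("handle far edge","top",(394.7,184.2),175);P("handle LL","top",(375.7,195),105)
S=lambda u,v:(190+(u-400)/5,140+(v-305)/5)
P("h top far-left","scene",S(460,380),175);P("h top near-right(+x+y)","scene",S(480,372),175)
for z in(105,):P("h bottom","scene",S(502,502),z);P("h bottom r","scene",S(522,492),z)
P("pull tip","scene",S(555,422),107);P("pull tip","top",(392.4,215.6),107)
# predicted corners of handle for guess
a=np.radians(-3.7)
for h in([530,-120],[533,-122],[536,-124]):
    for c in F:print(h,c,[proj(F[c],T([*h,0],a,q)[0])+.5 for q in([7,15,175],[7,-15,175],[-7,15,105],[7,15,105])])
```

```text
tip scene [650.1 -15.3 134. ]
tip top [646.6 -13.4 134. ]
hook roof ctr near edge top [620.6 -12.3 156. ]
tab bottom scene? near corner scene [629.   -5.3 156. ]
handle far edge top [ 537.4 -108.   175. ]
handle far edge top [ 536.4 -137.   175. ]
handle LL top [ 527.8 -108.4  105. ]
h top far-left scene [ 536.2 -136.4  175. ]
h top near-right(+x+y) scene [ 526.1 -133.9  175. ]
h bottom scene [ 537.5 -119.6  105. ]
h bottom r scene [ 526.2 -117.8  105. ]
pull tip scene [ 483.3 -142.5  107. ]
pull tip top [ 481.1 -141.2  107. ]
[530, -120] scene [array([209.8, 161.6]), array([202.3, 155.2]), array([218.5, 179.6]), array([214. , 182.3])]
[530, -120] top [array([379.2, 184. ]), array([394. , 184.4]), array([374.1, 196.8]), array([374.1, 190.4])]
[533, -122] scene [array([208.2, 161.9]), array([200.8, 155.4]), array([217.1, 179.8]), array([212.5, 182.6])]
[533, -122] top [array([380.1, 182.5]), array([394.8, 182.9]), array([374.9, 195.4]), array([374.9, 189.1])]
[536, -124] scene [array([206.7, 162.1]), array([199.3, 155.6]), array([215.6, 180. ]), array([211. , 182.8])]
[536, -124] top [array([381., 181.]), array([395.7, 181.5]), array([375.7, 194. ]), array([375.8, 187.7])]
```

The carrier hangs within about 2 mm of its pointer. The pull is about 47 mm by both cameras. Next is the handle, at about (532,-121).

```bash
python3 -m handwheel '[{"gripper":55,"travel":[-0.0224,0.0273,0],"twist":0},{"gripper":55,"travel":[-0.0224,0.0273,0],"twist":0},{"gripper":55,"travel":[-0.0224,0.0273,0],"twist":0},{"gripper":55,"travel":[-0.0224,0.0273,0],"twist":0},{"gripper":55,"travel":[-0.0224,0.0273,0],"twist":0}]'
python3 -m handwheel '[{"gripper":55,"travel":[0,0,0],"twist":0},{"gripper":55,"travel":[0,0,0],"twist":0},{"gripper":55,"travel":[0,0,0.02],"twist":0},{"gripper":55,"travel":[0,0,0.02],"twist":0},{"gripper":55,"travel":[0,0,0],"twist":0}]'
```

```text
time_s: 15.65
ee_pos: [536.4, -122.1, 451.6]
ee_rot: [-180.0, -0.0, 86.2]
force: [1.0, 0.5, 0.2]
gripper_width: 50.1
time_s: 16.07
ee_pos: [533.6, -119.8, 408.3]
ee_rot: [-179.5, -0.1, 86.3]
force: [-0.8, 0.5, -1.0]
gripper_width: 49.9
```

```bash
python3 -m handwheel '[{"gripper":55,"travel":[0.0015,0,0.025],"twist":0},{"gripper":55,"travel":[0,0,0.025],"twist":0},{"gripper":55,"travel":[0,0,0.02],"twist":0},{"gripper":55,"travel":[0,0,0.012],"twist":0},{"gripper":55,"travel":[0,0,0],"twist":0}]'
python3 -m handwheel '[{"gripper":20,"travel":[0,0,0],"twist":0},{"gripper":20,"travel":[0,0,0],"twist":0},{"gripper":10,"travel":[0,0,0],"twist":0},{"gripper":0,"travel":[0,0,0],"twist":0},{"gripper":0,"travel":[0,0,0],"twist":0}]' 25
python3 -m handwheel '[{"gripper":0,"travel":[0,0,0],"twist":0},{"gripper":0,"travel":[0,0,0],"twist":0}]'
```

```text
time_s: 16.48
ee_pos: [534.2, -118.5, 328.2]
ee_rot: [-179.7, -0.1, 86.3]
force: [-0.3, -0.4, 0.5]
gripper_width: 50.0
time_s: 16.9
ee_pos: [535.1, -119.3, 330.6]
ee_rot: [-180.0, 0.0, 86.2]
force: [-8.5, 0.3, 5.1]
gripper_width: 19.7
time_s: 17.07
ee_pos: [533.3, -119.2, 330.2]
ee_rot: [-179.6, -0.0, 86.2]
force: [-9.5, 0.0, 5.5]
gripper_width: 13.9
```

```bash
python3 -m handwheel '[{"gripper":0,"travel":[0,-0.004,0],"twist":0},{"gripper":0,"travel":[0,-0.008,0],"twist":0},{"gripper":0,"travel":[0,-0.010,0],"twist":0},{"gripper":0,"travel":[0,-0.010,0],"twist":0},{"gripper":0,"travel":[0,-0.008,0],"twist":0}]' 35
python3 -m handwheel '[{"gripper":0,"travel":[0,-0.006,0],"twist":0},{"gripper":0,"travel":[0,-0.003,0],"twist":0},{"gripper":0,"travel":[0,0,0],"twist":0},{"gripper":0,"travel":[0,0,0],"twist":0},{"gripper":0,"travel":[0,0,0],"twist":0}]'
python3 - <<'E'
from h import *
np.set_printoptions(precision=1,suppress=True)
s=env.state();print(s["time_s"],s["ee_pos"],s["force"],s["gripper_width"])
F={c:env.grab_frame(c) for c in("scene","top")}
for t,z in(("ring_carrier_grip",184),("ring_carrier_hook",150),("shutter_handle",150),("pull_mark_tip",105)):
    for c in F:
        for d in env.pinpoint(c,t)[:4]:
            p=atz(F[c],d["uv"],z)
            if p[1]<100:print(t,c,np.array(d["uv"]),round(d["confidence"],2),p)
g=lambda c,u,v,w,h,s:cv2.resize(F[c]["frame"][v:v+h,u:u+w,::-1],(w*s,h*s),interpolation=cv2.INTER_CUBIC)
im=np.zeros((600,800,3),np.uint8)
im[:400,:800]=g("scene",170,130,100,50,8);im[405:600,:260]=g("scene",180,190,52,39,5);im[405:600,270:795]=g("top",320,160,105,39,5)
cv2.imwrite("pics/pull.png",im)
E
```

```text
time_s: 17.48
ee_pos: [496.1, -116.6, 330.2]
ee_rot: [179.7, -0.0, 86.2]
force: [6.9, 0.8, -2.4]
gripper_width: 14.1
time_s: 17.9
ee_pos: [487.7, -116.0, 330.2]
ee_rot: [179.7, -0.0, 86.2]
force: [6.9, 1.8, -2.7]
gripper_width: 13.7
17.9 [ 487.7 -116.   330.2] [ 6.9  1.8 -2.7] 13.679900892384138
ring_carrier_grip scene [204.5 198. ] 0.73 [622.2 -16.9 184. ]
ring_carrier_grip top [330.  142.7] 0.64 [625.5  -9.  184. ]
ring_carrier_hook scene [205.8 211.7] 0.84 [630.1 -11.2 150. ]
ring_carrier_hook top [328.6 145. ] 0.58 [630.1  -8.7 150. ]
shutter_handle scene [219.4 154.9] 0.65 [ 492.4 -127.8  150. ]
pull_mark_tip scene [223.8 164.5] 0.64 [ 480.2 -133.6  105. ]
```

View pics/pull.png

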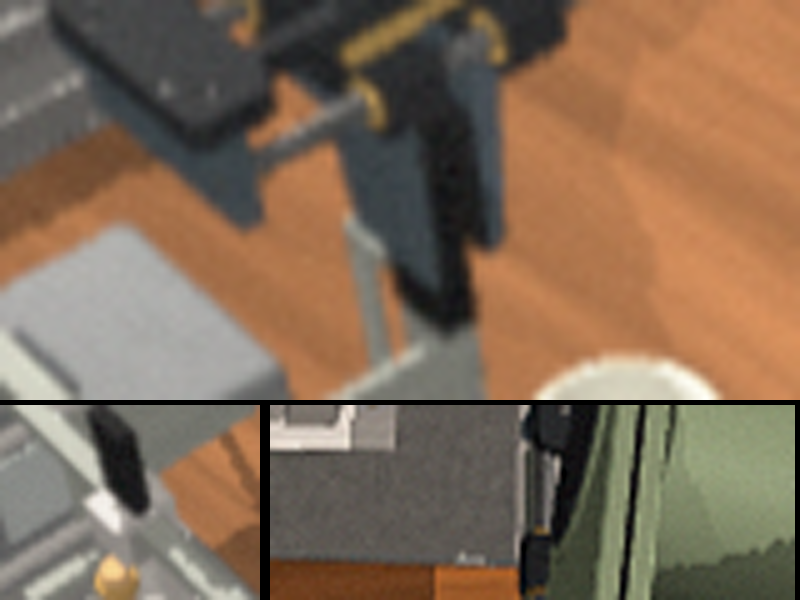

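```bash
python3 -m handwheel '[{"gripper":0,"travel":[0,-0.0025,0],"twist":0},{"gripper":0,"travel":[0,0,0],"twist":0},{"gripper":0,"travel":[0,0,0],"twist":0},{"gripper":0,"travel":[0,0,0],"twist":0},{"gripper":0,"travel":[0,0,0],"twist":0}]'
python3 - <<'E'
from h import *
np.set_printoptions(precision=1,suppress=True)
F={c:env.grab_frame(c) for c in("scene",)};f=F["scene"]
for u in((445,330),(475,318)):print("before:",atz(f,np.array([170+u[0]/8,130+u[1]/8])-.5,105))
p=np.array(env.state()["ee_pos"]);a=np.radians(-3.7)
g=cv2.resize(f["frame"][140:190,190:256,::-1],(792,600),interpolation=cv2.INTER_CUBIC)
draw(g,f,[p[0],-120,0],a,box(-7,7,-15,15,105,175),(190,140),12,(0,255,0))
tx=np.cos(a)*0
draw(g,f,[p[0],-120,0],a,[(np.array([0,-45,105.]),np.array([0,15,105.]))],(190,140),12,(0,0,255))
cv2.imwrite("pics/final.png",g)
E
```

```text
time_s: 18.82
ee_pos: [485.4, -115.9, 330.2]
ee_rot: [179.7, -0.0, 86.2]
force: [7.5, 1.1, -2.8]
gripper_width: 14.0
before: [ 492.7 -113.9  105. ]
before: [ 482.6 -111.1  105. ]
```

View pics/final.png

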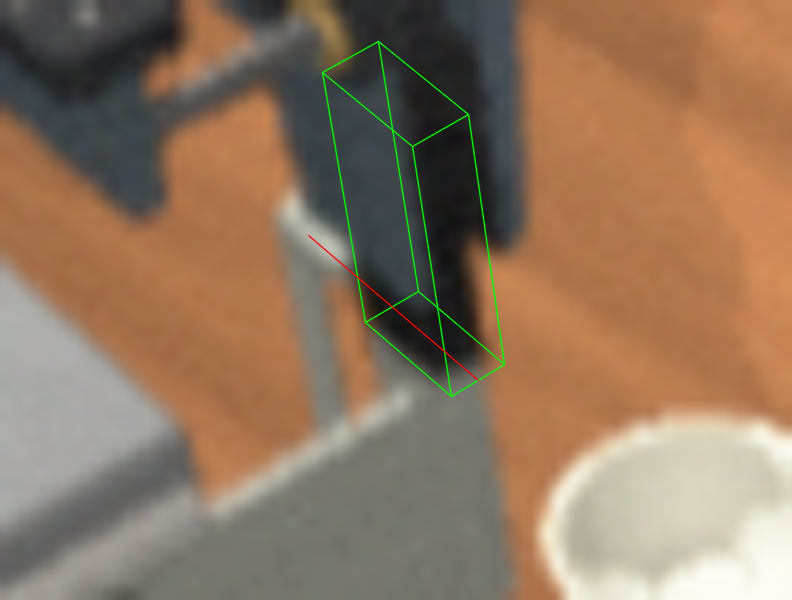

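The pointer arm at (290,205)–(350,265) runs straight into the handle's mid-plane, once the overlay's (-20,-30) px offset is allowed for. The carrier is still hanging.

```bash
python3 -c "
from h import *
s=env.state();print(s['time_s'],s['ee_pos'],s['force'],s['gripper_width']);print(env.job_done())"
```

```text
18.8667 [ 485.37165077 -115.86447535  330.18882989] [ 7.81256538  1.04651784 -3.52270852] 13.854309983910241
the job is handed in; nothing more can be done
None
```

The ring carrier is hanging on the rail at its pointer, the shutter slide is held out at its pointer, and the job was handed in at 18.9 s. `env.job_done()` gave no verdict.

- **Carrier:** I picked up the silver carrier with the two ringed posts and hooked it over the rail about 110 mm from the middle. I found the rail's position by touching it gently with the stem, then slid the carrier along and let go. It hangs within about 2 mm of the rail pointer.
- **Shutter:** I gripped the handle by its front and rear faces and pulled it about 48 mm. The fingers are still holding it, with 14 mm opening and about 7.8 N of spring pull at the wrist. The handle's middle is at x = 485.4. The scene camera puts the target at 484.8 and the top camera at 482.5.
- **Disagreements:** The top camera read the rail about 4–5 mm nearer than the touch showed. The network's readings of the rail pointer also spread by about 16 mm along the rail (y -6.5 to -23), so I used my own pixel readings for it (-13.4 top, -15.3 scene).
- **Not checked at the end:** I did not measure the bare carrier, the block or the bowl again. No force readings suggested I had touched them.

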